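Bring the tube-rack shuttle to rest at the code reader

TASK

Bring the rack of open tubes to the code reader: with light fingertip pushes on the sprung bumper bars at its ends, run the free-rolling shuttle along its rail and brake it, so that it stands still by itself with the line on its deck at the tip of the reader's pointed tongue, within about a centimetre. It must never go faster than about 0.25 m/s or run into the stop at the far end of the rail; do not grip or lean on the shuttle (keep below about 8 N), do not disturb the rack on it, and leave the bottles, the jar and the tip box around it alone.

Things in the scene. Friction and masses are not known exactly. Their poses are not given: they have to be found in the camera images.
- rail: fixed linear rail across the bench: aluminium bed 150 wide (x) by 740 mm long (y), two steel rails on it with tops 30 mm above the bench. Origin: bed centre, bench height; +y is the way of travel from the start to the reader and the far stop
- far_stop (a point): middle of the rubber pad on the stop bracket at the rail's +y end, 54 mm above the bench. The bracket (76 mm high; a second one is at the -y end) covers only rail x = +4 to +60 mm: fingers can pass it on the robot's side (rail x below -10 mm). The bumper bar meets this pad when the shuttle's origin is at rail y = +200 mm
- shuttle: aluminium stage 120 (x) by 170 mm (y), deck 70 mm above the bench, rolling only along the rail's y; axes as the rail's. Origin: its middle, bench height; starts at rest at rail y = -200 mm. Nominally 2.0 kg without the rack (true mass up to a third off). Runs very freely: let go at 0.1 m/s it loses speed with a time constant of about 12 s and could roll 0.7 m; at 0.01 m/s, 18 mm
- bumper_near_face (a point): centre of the outer rubber face of the bumper bar at the shuttle's -y end (push it to speed up towards the reader): bar 116 mm wide in x (too wide to grip), 35 to 71 mm above the bench. Site moves with the bar; unpressed it is 129 mm from the shuttle's origin in y. The bar yields up to 30 mm on a 50 N/m spring
- bumper_far_face (a point): same for the equal bumper bar at the shuttle's +y end (push it to brake): 129 mm from the shuttle's origin when unpressed, point 53 mm above the bench, 30 mm of give on a 50 N/m spring without preload and hardly damped: off a finger that is held still the shuttle bounces back with over nine tenths of its speed
- shuttle_line (a point): the black index line across the deck's edge on the side away from the robot, mid-length of the shuttle (same y as its origin), 70 mm above the bench
- reader_line (a point): tip of the reader's pointed steel tongue at the deck's edge, 70 mm above the bench: the shuttle's line must stand here, at the same y along the rail. Axes as the rail's. It lies 60 to 180 mm short of where the shuttle would hit the far stop
- reader: the fixed code reader, a white box 100 by 130 mm and 120 mm high beside the rail on the side away from the robot, its tongue pointing towards the rail. Origin: at bench height, 20 mm from the tongue's tip (which is at its x = -20 mm), axes as the rail's
- tube_rack: the blue rack of open tubes, 85 (x) by 128 (y) by 28 mm high, standing loose between low corner angles on the shuttle's deck (top at 98 mm above the bench), nominally 0.3 kg. Origin: the centre of its underside
- amber_bottle: bystander: amber glass bottle with white cap, 84 mm diameter, 190 mm high, behind the rail; origin at the centre of its base
- wash_bottle: bystander: white plastic bottle, 66 mm diameter, 150 mm high, behind the rail; origin at the centre of its base
- tip_box: bystander: pipette-tip box 85 by 125 mm, 67 mm high, on the robot's side of the rail; origin at the centre of its base
- jar: bystander: small white jar with blue lid, 60 mm diameter, 70 mm high, on the robot's side of the rail; origin at the centre of its base
Things that resemble listed ones, but are neither listed nor needed, are in the scene too. What is shaped like the tube_rack but turquoise or yellow is not meant. What is meant by the reader is not orange, and is the smaller of those in its own colour.

How it is judged:
By the outcome, as a careful person would: the job done as asked, in the order asked, and still so for the second after the job is handed in, with the robot touching nothing.
It also fails if it takes over 37 s, if anything falls off the work surface, if the arm or the gripper's body presses on something with over 40 N, if the wrist force passes 120 N, or if a joint passes its speed limit or range.

ROBOT

A 7-joint arm with a two-finger parallel gripper is mounted at the origin on the work surface. World frame = base frame: x ahead of the robot, y to its left, z up, the work surface at z = 0. Lengths are in m, angles in rad, forces in N, time in s.
With the tool pointing down it reaches from about 0.425 to 0.825 m from the base axis. Payload 3.6 kg.
Tool frame: the origin (TCP) lies on the centre line of the jaws, within the pads' length; the fingertips stand 22 mm ahead of it and the grasp point (between the pads) lies 3 mm ahead of it; z points along the fingers, y is the line along which they close (so a half turn about z gives the same grasp; the last joint's range is limited). The gripper opens to 93 mm and grips with 3 to 60 N. Pads are 15 mm wide; open, the fingers measure 128 mm over their backs; the gripper's body (75 mm by 188 mm) begins 65 mm behind the grasp point.
Start: joints at [-1.135, 0.615, -0.013, 1.423, 0.008, 1.103, -0.04], TCP at [0.29, 0.582, 0.241] pointing down, gripper open.
Joint ranges: [-3.12, 3.12], [-0.3, 2.06], [-1.34, 1.32], [0.26, 2.42], [-1.36, 4.5], [0.01, 1.98], [-2.84, 2.84]. Speed limits (rad/s): [2.79, 2.79, 3.14, 3.14, 3.14, 3.14, 3.14].

INTERFACE

Orientations are given as a rotation vector (axis times angle).
In Python, from plant import ctrl gives the robot as it stands.
- The arm moves only by the tool apply_moves, never from a script. Its argument "plan" is a list that holds one entry, the list of rows, each a list of 7 numbers: the shift along the tool's x, y, z in m, then the turn, a rotation vector about the tool's x, y, z in degrees, then the finger opening in m, from 0 to 0.093. A call has 1 to 12 rows; each row is the pose to reach, as a shift and turn from the pose commanded when the call began, along the tool's axes at that moment; what a row does not reach only later rows make up. A row lasts 1/10 s, in which the tool goes at most 50 mm and 8.59 degrees, less where a joint would pass 70% of its speed; a pose out of reach is approached as far as the arm can. A call with a gripper value outside its range is refused whole. The fingers move at their own pace and stop on an object; the grip force is fixed at half the most. Time passes only in rows, so rows that repeat a pose let the fingers close. It gives the time, the measured TCP pose, the force, the opening and the grip force at its end, in the units of the state.
- ctrl.get_state(): the state, without advancing time (a new reading comes with each control period).
- ctrl.get_image(name): name is "scene" or "side" or "wrist"; returns the picture (480x640x3 uint8, red, green, blue); there is no depth.
- ctrl.get_calibration(name): a dict with "intrinsics" (3x3 intrinsics, pixels), "extrinsics" (4x4, takes a point from world to camera coordinates). Camera axes: x right, y down, z forward; pixel columns grow to the right and rows downward; lengths in m; the calibration is good to about 2 mm. A picture is of the moment at which its call begins: read the wrist's pose just before it. get_calibration takes no time and is no camera call; for the wrist camera it gives the pose at the moment of the call.
- ctrl.close_job(): hands the job in; it is judged then, once.
The state is a dict: "clock": time; "joint_positions": joint angles; "joint_velocities": joint speeds; "tau": joint torques, N m; "tool_pos": TCP position; "tool_rot": TCP orientation; "force": force on the tool from outside, world axes, zero at the start; "wrist_torque": the same for the moment, N m; "width": finger opening in m; "grasp_force": force on a finger pad.
Only numpy, scipy, OpenCV 4.12 (cv2) and the standard library are available. Lean on these libraries where they do the work, as an engineer would, in place of code of your own. Each camera call takes 0.05 s, during which the arm holds its last target. There are 200 camera calls.

## Working session

There is one attempt and no reset: what is moved stays moved. The work goes in short steps, Python scripts to look and compute and a tool call to move; the robot and the scene stay as the last step left them, time stands still between calls to the robot, and variables do not carry over. Pictures are saved under pics/ and viewed, at most 10 in all, crops included, and the job is handed in when it is done.

Besides the shell and the picture viewer there is one more tool, called by a JSON object that holds its "api" and its "payload". apply_moves: Moves the arm, as the interface text tells. Its arguments: {"type":"object","properties":{"plan":{"type":"array","items":{"type":"array","items":{"type":"array","items":{"type":"number"}}}}},"required":["plan"]}

```bash
mkdir -p pics
python3 - <<'E'
from plant import ctrl
import cv2,numpy as np
for n in("scene","side"):
    im=ctrl.get_image(n); cv2.imwrite(f"pics/{n}0.png",im[:,:,::-1])
    c=ctrl.get_calibration(n); print(n,np.round(c["intrinsics"],1).tolist(),np.round(c["extrinsics"],3).tolist())
s=ctrl.get_state(); print(s["clock"],s["tool_pos"],s["tool_rot"],s["force"],s["width"])
E
```

```text
scene [[461.5, 0.0, 319.9], [0.0, 461.5, 234.1], [0.0, 0.0, 1.0]] [[0.129, 0.992, -0.008, -0.062], [0.855, -0.115, -0.506, -0.373], [-0.503, 0.059, -0.862, 1.524], [0.0, 0.0, 0.0, 1.0]]
side [[558.4, 0.0, 317.6], [0.0, 558.4, 237.4], [0.0, 0.0, 1.0]] [[0.999, -0.04, -0.004, -0.504], [-0.023, -0.47, -0.882, 0.101], [0.033, 0.882, -0.471, 1.718], [0.0, 0.0, 0.0, 1.0]]
0.1 [0.28986255 0.58103562 0.23962075] [-0.72025701 -3.05737535  0.00355322] [-0.18514289 -0.12093988  0.35198911] 0.09256838352662936
```

View pics/scene0.png

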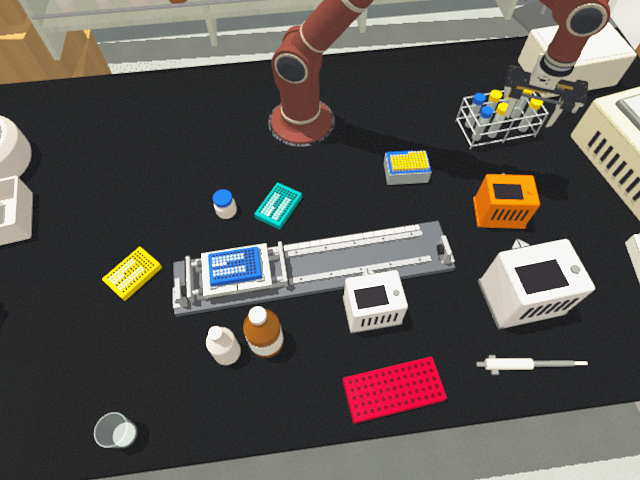

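View pics/side0.png

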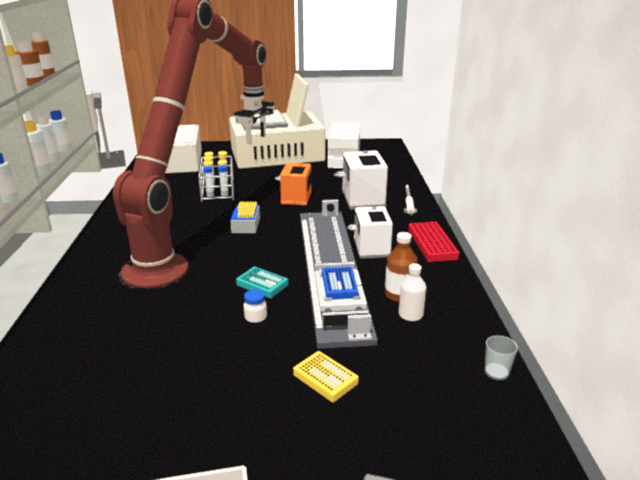

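The scene view shows the rail from (175,295) to (450,245). The blue rack on the shuttle is at (235,265). Reader candidates are the small white box (375,300), the large white box (535,283) and the orange box (507,200). The small white one fits: it isn't orange, it's the smaller white box, and its tongue touches the rail at about (369,270). Enlarged crops should confirm this.

Run:
```python
import cv2,numpy as np
a=cv2.imread("pics/scene0.png")[215:335,165:465]; b=cv2.imread("pics/side0.png")[195:350,295:400]
cv2.imwrite("pics/c1.png",cv2.resize(a,(795,318),interpolation=cv2.INTER_CUBIC))
cv2.imwrite("pics/c2.png",cv2.resize(b,None,fx=3.8,fy=3.8,interpolation=cv2.INTER_CUBIC))
```

```text
(no output)
```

View pics/c1.png

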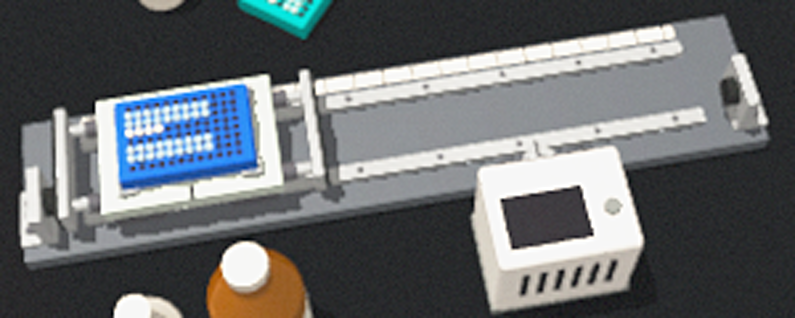

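View pics/c2.png

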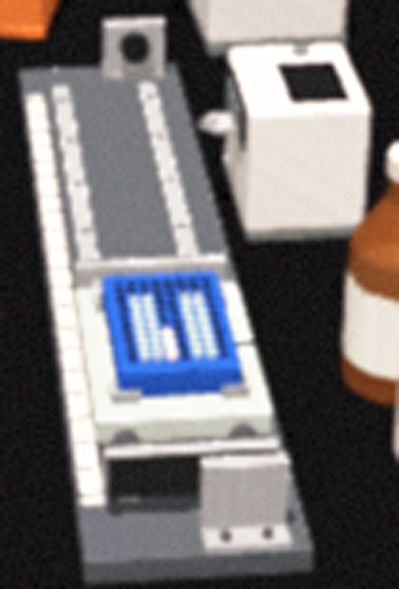

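The crops confirm it: the small white box's steel tongue tip is at c1 (537,145), which is scene (367.6,269.5), and at c2 (201,122), which is side (347.9,227). The deck line is at c1 (192,193) and c2 (246,345). Next I triangulate these.

```bash
cat > h.py <<'E'
from plant import ctrl
import cv2,numpy as np
C={n:(np.array(ctrl.get_calibration(n)["intrinsics"]),np.array(ctrl.get_calibration(n)["extrinsics"])) for n in("scene","side")}
def ray(n,p):
    K,E=C[n]; d=E[:3,:3].T@np.linalg.solve(K,[p[0],p[1],1]); return -E[:3,:3].T@E[:3,3],d
def plane(n,p,z):
    o,d=ray(n,p); return o+d*(z-o[2])/d[2]
def tri(a,b):
    P=[C[n][0]@C[n][1][:3] for n in("scene","side")]
    X=cv2.triangulatePoints(P[0],P[1],np.float64(a).reshape(2,1),np.float64(b).reshape(2,1)).ravel(); return X[:3]/X[3]
def s1(x,y): return (165+(x+.5)/2.65-.5,215+(y+.5)/2.65-.5)
def s2(x,y): return (295+(x+.5)/3.8-.5,195+(y+.5)/3.8-.5)
E
python3 - <<'E'
from h import *
np.set_printoptions(precision=4,suppress=True)
for k,a,b in [("tip",(537,145),(201,122)),("line",(192,192),(246,345)),("pad",(730,92),(134,46))]:
    print(k,tri(s1(*a),s2(*b)),plane("scene",s1(*a),.07),plane("side",s2(*b),.07))
im=cv2.imread("pics/scene0.png")
# bed corners in c1, z~.012
Q={k:plane("scene",s1(*p),.012)[:2] for k,p in dict(nearRobot=(22,122),nearAway=(30,262),farRobot=(725,16),farAway=(768,142)).items()}; print(Q)
for a,b in(("nearRobot","farRobot"),("nearAway","farAway"),("nearRobot","nearAway"),("farRobot","farAway")):
    d=Q[b]-Q[a]; print(a,b,np.linalg.norm(d),np.degrees(np.arctan2(d[1],d[0])))
print("centre",sum(Q.values())/4)
# deck corners
for p in((95,102),(270,75),(284,187),(103,217)): print("deck",plane("scene",s1(*p),.07))
# bumper bar tops
for p in((60,108),(70,240),(307,70),(322,187)): print("bar",plane("scene",s1(*p),.071))
# rack by blue mask
for n in C:
    hsv=cv2.cvtColor(cv2.imread(f"pics/{n}0.png"),cv2.COLOR_BGR2HSV); m=cv2.inRange(hsv,(105,150,80),(125,255,255))
    c=max(cv2.findContours(m,0,2)[0],key=cv2.contourArea); r=cv2.minAreaRect(c)
    print(n,r,[plane(n,q,.098)[:2] for q in cv2.boxPoints(r)])
E
```

```text
tip [0.6041 0.1036 0.0828] [0.5972 0.1061 0.07  ] [0.6071 0.1278 0.07  ]
line [ 0.6064 -0.2239  0.0722] [ 0.6023 -0.2235  0.07  ] [ 0.6084 -0.2223  0.07  ]
pad [0.5604 0.3074 0.0594] [0.5656 0.3037 0.07  ] [0.5589 0.2846 0.07  ]
{'nearRobot': array([ 0.474 , -0.4015]), 'nearAway': array([ 0.6279, -0.3892]), 'farRobot': array([0.4457, 0.3431]), 'farAway': array([0.5976, 0.3473])}
nearRobot farRobot 0.7450899127861742 92.1791567868841
nearAway farAway 0.7371243368722984 92.35754123885164
nearRobot nearAway 0.15439831710040314 4.555077531653433
farRobot farAway 0.15197872443381602 1.5878429079769973
centre [ 0.5363 -0.0251]
deck [ 0.4936 -0.3139  0.07  ]
deck [ 0.4862 -0.1418  0.07  ]
deck [ 0.6087 -0.1374  0.07  ]
deck [ 0.6166 -0.3065  0.07  ]
bar [ 0.4963 -0.3476  0.071 ]
bar [ 0.6359 -0.3365  0.071 ]
bar [ 0.486 -0.105  0.071]
bar [ 0.6139 -0.1019  0.071 ]
scene ((233.86216735839844, 266.1270446777344), (31.92034149169922, 52.40342712402344), 81.02737426757812) [array([ 0.5148, -0.2951]), array([ 0.5088, -0.1642]), array([ 0.5986, -0.1575]), array([ 0.6036, -0.2835])]
side ((339.9088134765625, 282.314697265625), (31.138782501220703, 32.90279769897461), 85.60128784179688) [array([ 0.5105, -0.1733]), array([ 0.6019, -0.1642]), array([ 0.5928, -0.3164]), array([ 0.5093, -0.3237])]
```

```bash
cat >> h.py <<'E'
from scipy.spatial.transform import Rotation as R
TH=np.radians(92.35); U=np.array([np.cos(TH),np.sin(TH)]); V=np.array([U[1],-U[0]])  # rail +y, +x in world
O=np.array([.5428,-.0250])
def rail(p): d=np.asarray(p)[...,:2]-O; return np.stack([d@V,d@U],-1)
def world(x,y): return O+x*V+y*U
def planes(n,P,z):
    K,E=C[n]; d=np.linalg.solve(K,np.c_[P,np.ones(len(P))].T).T@E[:3,:3]; o=-E[:3,:3].T@E[:3,3]
    return o+d*((z-o[2])/d[:,2])[:,None]
def shuttle(im):
    hsv=cv2.cvtColor(im,cv2.COLOR_RGB2HSV); m=cv2.inRange(hsv,(105,150,80),(125,255,255))
    P=cv2.findNonZero(m)[:,0].astype(float); r=rail(planes("scene",P,.098))
    # rack edge rows facing camera, less occluded
    out=[]
    r=r[(r[:,0]>-5)&(r[:,0]<45)&(abs(r[:,1])<.4)]
    xs=np.arange(-.005,.04,.005)
    e=[(r[(r[:,0]>=a)&(r[:,0]<a+.005),1]) for a in xs]; e=[q for q in e if len(q)>10]
    return np.median([q.min() for q in e]),np.median([q.max() for q in e]),len(r)
def look(k=1):
    for _ in range(k):
        t=ctrl.get_state()["clock"]; im=ctrl.get_image("scene"); a,b,n=shuttle(im); print("t %.2f rack %.4f %.4f mid %.4f n %d"%(t,a,b,(a+b)/2,n))
    return im
def goto(rx,ry,z,yaw=TH):
    s=ctrl.get_state(); M=R.from_rotvec(s["tool_rot"]); d=M.inv().apply(np.r_[world(rx,ry),z]-s["tool_pos"])
    ty=np.array([np.cos(yaw),np.sin(yaw),0]); tz=np.array([0,0,-1.]); T=R.from_matrix(np.c_[np.cross(ty,tz),ty,tz])
    print("shift",d.round(4),"turn",np.degrees((M.inv()*T).as_rotvec()).round(2))
def st():
    s=ctrl.get_state(); print("t %.2f"%s["clock"],"rail",rail(s["tool_pos"]).round(4),"z %.4f"%s["tool_pos"][2],"F",(np.asarray(s["force"])).round(2),"w %.3f"%s["width"])
E
python3 - <<'E'
from h import *
im=cv2.imread("pics/scene0.png")[:,:,::-1].copy(); print(shuttle(im))
for k,p,z in(("tip",s1(537,145),.07),("line",s1(192,192),.07),("pad",s1(730,92),.054),("amber cap",(257,314),.19),("wash cap",(215,331),.15),("jar",(222,197),.07),("tipbox",(408,160),.067),("reader top",s1(550,208),.12)):
    w=plane("scene",p,z); print(k,w[:2].round(3),rail(w).round(4))
for p in((95,102),(270,75),(284,187),(103,217)): print("deck",rail(plane("scene",s1(*p),.07)).round(4))
for p in((60,108),(70,240),(307,70),(322,187)): print("bar",rail(plane("scene",s1(*p),.071)).round(4))
M=R.from_rotvec(ctrl.get_state()["tool_rot"]).as_matrix(); print(M.round(3))
goto(-.04,.13,.24); goto(-.04,-.37,.15); goto(-.04,-.37,.072)
E
```

```text
(np.float64(-0.26085781876643965), np.float64(-0.13737513963355696), 1507)
tip [0.597 0.106] [0.0597 0.1287]
line [ 0.602 -0.223] [ 0.0513 -0.2007]
pad [0.558 0.309] [0.0285 0.3335]
amber cap [ 0.726 -0.167] [ 0.1776 -0.149 ]
wash cap [ 0.738 -0.264] [ 0.1848 -0.2469]
jar [ 0.323 -0.255] [-0.2294 -0.2204]
tipbox [0.261 0.289] [-0.2684  0.3253]
reader top [0.683 0.098] [0.1453 0.117 ]
deck [-0.061  -0.2867]
deck [-0.0613 -0.1144]
deck [ 0.0612 -0.115 ]
deck [ 0.0622 -0.2843]
bar [-0.0597 -0.3204]
bar [ 0.0803 -0.315 ]
bar [-0.06   -0.0776]
bar [ 0.0679 -0.0798]
[[-0.895  0.446 -0.001]
 [ 0.446  0.895 -0.002]
 [-0.    -0.002 -1.   ]]
shift [-0.3991 -0.3349  0.0004] turn [ -0.13  -0.03 -28.86]
shift [-0.6404 -0.7725  0.0914] turn [ -0.13  -0.03 -28.86]
shift [-0.6404 -0.7724  0.1694] turn [ -0.13  -0.03 -28.86]
```

{"api": "apply_moves", "payload": {"plan": [[[-0.036,-0.03,0,0,0,-7,0],[-0.073,-0.061,0,0,0,-14,0],[-0.11,-0.092,0,0,0,-21,0],[-0.146,-0.123,0,-0.1,0,-28.9,0],[-0.182,-0.153,0,-0.1,0,-28.9,0],[-0.219,-0.184,0,-0.1,0,-28.9,0],[-0.255,-0.215,0,-0.1,0,-28.9,0],[-0.292,-0.245,0,-0.1,0,-28.9,0],[-0.328,-0.276,0,-0.1,0,-28.9,0],[-0.364,-0.31,0,-0.1,0,-28.9,0],[-0.392,-0.35,0,-0.1,0,-28.9,0],[-0.414,-0.394,0.01,-0.1,0,-28.9,0]]]}}

```text
clock: 1.3
tool_pos: [0.4864, 0.0425, 0.2313]
tool_rot: [-0.065, 3.137, 0.003]
force: [1.2, 1.0, -0.7]
width: 0.0025
grasp_force: 0.0
```

Run:
```python
from h import *
st(); goto(-.04,-.375,.15); goto(-.04,-.375,.072)
```

```text
t 1.30 rail [-0.0536  0.0697] z 0.2313 F [ 1.16  0.97 -0.69] w 0.002
shift [-0.0132 -0.4449  0.0806] turn [0.1  0.23 0.02]
shift [-0.0129 -0.445   0.1586] turn [0.1  0.23 0.02]
```

{"api": "apply_moves", "payload": {"plan": [[[-0.002,-0.05,0.009,0,0,0,0],[-0.003,-0.1,0.018,0,0,0,0],[-0.004,-0.15,0.027,0,0,0,0],[-0.006,-0.2,0.036,0,0,0,0],[-0.008,-0.249,0.045,0,0,0,0],[-0.009,-0.298,0.054,0,0,0,0],[-0.01,-0.347,0.063,0,0,0,0],[-0.012,-0.396,0.072,0,0,0,0],[-0.013,-0.445,0.08,0,0,0,0],[-0.013,-0.447,0.12,0,0,0,0],[-0.013,-0.447,0.158,0,0,0,0],[-0.013,-0.447,0.158,0,0,0,0]]]}}

```text
clock: 2.5
tool_pos: [0.5122, -0.3989, 0.0657]
tool_rot: [0.064, -3.13, -0.016]
force: [-0.5, 2.2, -0.5]
width: 0.0007
grasp_force: 0.0
```

Run:
```python
from h import *
im=look(); st(); goto(-.04,-.375,.072)
a=im[190:340,140:340]; s=cv2.imread; cv2.imwrite("pics/c3.png",cv2.resize(a,(800,600),interpolation=cv2.INTER_CUBIC)[:,:,::-1])
```

```text
t 2.50 rack -0.2614 -0.1374 mid -0.1994 n 1540
t 2.55 rail [-0.0437 -0.3733] z 0.0691 F [0.53 0.88 0.69] w 0.000
shift [-0.0037 -0.0017 -0.003 ] turn [ 0.38 -0.3   0.04]
```

View pics/c3.png

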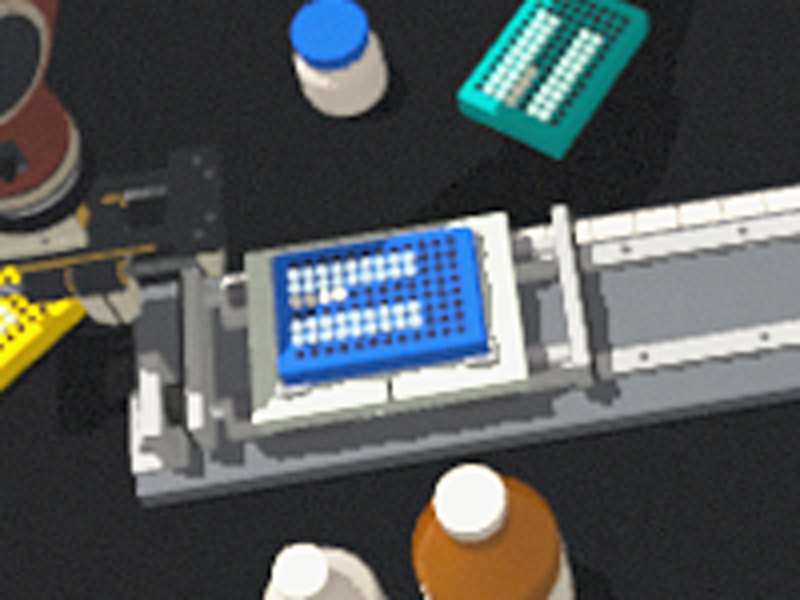

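The picture shows the closed fingers at (120,310), just outside the near bar at (195,330). Bottles and jar are clear. Now a slow push at 45 mm/s.

{"api": "apply_moves", "payload": {"plan": [[[0,0.007,0,0,0,0,0],[0,0.014,0,0,0,0,0],[0,0.0185,0,0,0,0,0],[0,0.023,0,0,0,0,0],[0,0.0275,0,0,0,0,0],[0,0.032,0,0,0,0,0],[0,0.0365,0,0,0,0,0],[0,0.041,0,0,0,0,0],[0,0.0455,0,0,0,0,0],[0,0.05,0,0,0,0,0],[0,0.0545,0,0,0,0,0],[0,0.059,0,0,0,0,0]]]}}

```text
clock: 3.75
tool_pos: [0.5139, -0.3419, 0.072]
tool_rot: [-0.065, 3.141, 0.003]
force: [-0.0, 0.3, 0.4]
width: 0.0003
grasp_force: 0.0
```

Run:
```python
from h import *
look(2); st()
```

```text
t 3.75 rack -0.2339 -0.1107 mid -0.1723 n 1506
t 3.80 rack -0.2296 -0.1065 mid -0.1680 n 1512
t 3.85 rail [-0.0417 -0.3147] z 0.0719 F [-1.4   0.03 -0.45] w 0.001
```

{"api": "apply_moves", "payload": {"plan": [[[0,-0.01,-0.04,0,0,0,0],[0,-0.005,-0.085,0,0,0,0],[0,0.044,-0.088,0,0,0,0],[0,0.094,-0.088,0,0,0,0],[0,0.144,-0.088,0,0,0,0],[0,0.194,-0.088,0,0,0,0],[0,0.244,-0.088,0,0,0,0],[0,0.294,-0.088,0,0,0,0],[0,0.344,-0.088,0,0,0,0],[0,0.394,-0.088,0,0,0,0],[0,0.444,-0.088,0,0,0,0],[0,0.494,-0.088,0,0,0,0]]]}}

```text
clock: 5.05
tool_pos: [0.4931, 0.1529, 0.1611]
tool_rot: [-0.065, 3.14, 0.003]
force: [0.5, -0.2, -0.1]
width: 0.0006
grasp_force: 0.0
```

Run:
```python
from h import *
look(); st(); goto(-.04,.28,.072)
```

```text
t 5.05 rack -0.1290 -0.0063 mid -0.0677 n 1359
t 5.10 rail [-0.0433  0.1926] z 0.1612 F [-0.44  7.06  0.48] w 0.000
shift [-0.0045  0.0863  0.0903] turn [0.66 0.1  0.9 ]
```

{"api": "apply_moves", "payload": {"plan": [[[0,0.045,0,0,0,0,0],[-0.002,0.08,0,0,0,0,0],[-0.003,0.1,0.01,0,0,0,0],[-0.003,0.103,0.05,0,0,0,0],[-0.003,0.103,0.087,0,0,0,0],[-0.003,0.103,0.087,0,0,0,0]]]}}

```text
clock: 5.7
tool_pos: [0.4888, 0.2525, 0.0698]
tool_rot: [0.066, -3.132, 0.005]
force: [-1.1, -0.8, -0.1]
width: 0.0
grasp_force: 0.0
```

Run:
```python
from h import *
st(); look(2); st()
```

```text
t 5.70 rail [-0.0426  0.2794] z 0.0698 F [-1.11 -0.8  -0.13] w 0.000
t 5.70 rack -0.0818 0.0411 mid -0.0204 n 1419
t 5.75 rack -0.0787 0.0444 mid -0.0172 n 1423
t 5.80 rail [-0.0391  0.2806] z 0.0741 F [-0.21  0.1   0.4 ] w 0.000
```

{"api": "apply_moves", "payload": {"plan": [[[0,-0.01,0,0,0,0,0],[0,-0.02,0,0,0,0,0],[0,-0.03,0,0,0,0,0],[0,-0.038,0,0,0,0,0],[0,-0.042,0,0,0,0,0],[0,-0.042,0,0,0,0,0],[0,-0.042,0,0,0,0,0],[0,-0.042,0,0,0,0,0],[0,-0.042,0,0,0,0,0]]]}}

```text
clock: 6.7
tool_pos: [0.4937, 0.2128, 0.0739]
tool_rot: [-0.067, 3.141, 0.003]
force: [0.2, 0.1, 0.5]
width: 0.0003
grasp_force: 0.0
```

Run:
```python
from h import *
st(); look(2); st()
```

```text
t 6.70 rail [-0.0393  0.2396] z 0.0739 F [0.19 0.15 0.49] w 0.000
t 6.70 rack -0.0168 0.1067 mid 0.0450 n 1341
t 6.75 rack -0.0137 0.1099 mid 0.0481 n 1336
t 6.80 rail [-0.0393  0.2394] z 0.0739 F [-0.68 -0.21 -0.46] w 0.001
```

{"api": "apply_moves", "payload": {"plan": [[[0,0,0,0,0,0,0],[0,0,0,0,0,0,0],[0,0,0,0,0,0,0],[0,0,0,0,0,0,0],[0,0.0027,0,0,0,0,0],[0,0.0053,0,0,0,0,0],[0,0.008,0,0,0,0,0],[0,0.0106,0,0,0,0,0],[0,0.0133,0,0,0,0,0],[0,0.0159,0,0,0,0,0],[0,0.0186,0,0,0,0,0],[0,0.0212,0,0,0,0,0]]]}}

```text
clock: 8.0
tool_pos: [0.4929, 0.2337, 0.074]
tool_rot: [-0.066, 3.141, 0.003]
force: [-0.4, -0.0, 0.3]
width: 0.001
grasp_force: 0.1
```

{"api": "apply_moves", "payload": {"plan": [[[0,0.0027,0,0,0,0,0],[0,0.0053,0,0,0,0,0],[0,0.008,0,0,0,0,0],[0,0.0106,0,0,0,0,0]]]}}

```text
clock: 8.4
tool_pos: [0.4924, 0.2442, 0.074]
tool_rot: [-0.066, 3.141, 0.002]
force: [0.2, 0.7, 0.0]
width: 0.0004
grasp_force: 0.0
```

Run:
```python
from h import *
st(); look(2); st()
```

```text
t 8.40 rail [-0.0393  0.271 ] z 0.0740 F [0.23 0.71 0.02] w 0.000
t 8.40 rack 0.0632 0.1876 mid 0.1254 n 1405
t 8.45 rack 0.0632 0.1876 mid 0.1254 n 1404
t 8.50 rail [-0.0393  0.2714] z 0.0740 F [ 0.23 -0.82  0.38] w 0.001
```

{"api": "apply_moves", "payload": {"plan": [[[0,0.008,0,0,0,0,0],[0,0.025,0,0,0,0,0],[0,0.035,0,0,0,0,0]]]}}

```text
clock: 8.8
tool_pos: [0.4907, 0.2819, 0.0742]
tool_rot: [-0.069, 3.14, 0.006]
force: [0.4, -0.3, 0.4]
width: 0.0005
grasp_force: 0.0
```

Run:
```python
from h import *
st(); look(1); im=look(); st()
cv2.imwrite("pics/c4.png",cv2.resize(im[225:315,310:430],(800,600),interpolation=cv2.INTER_CUBIC)[:,:,::-1])
cv2.imwrite("pics/scene1.png",im[:,:,::-1])
```

```text
t 8.80 rail [-0.0395  0.3087] z 0.0742 F [ 0.38 -0.27  0.4 ] w 0.000
t 8.80 rack 0.0626 0.1873 mid 0.1250 n 1443
t 8.85 rack 0.0626 0.1873 mid 0.1250 n 1443
t 8.90 rail [-0.0398  0.3094] z 0.0741 F [-0.44 -0.23 -0.42] w 0.000
```

View pics/c4.png

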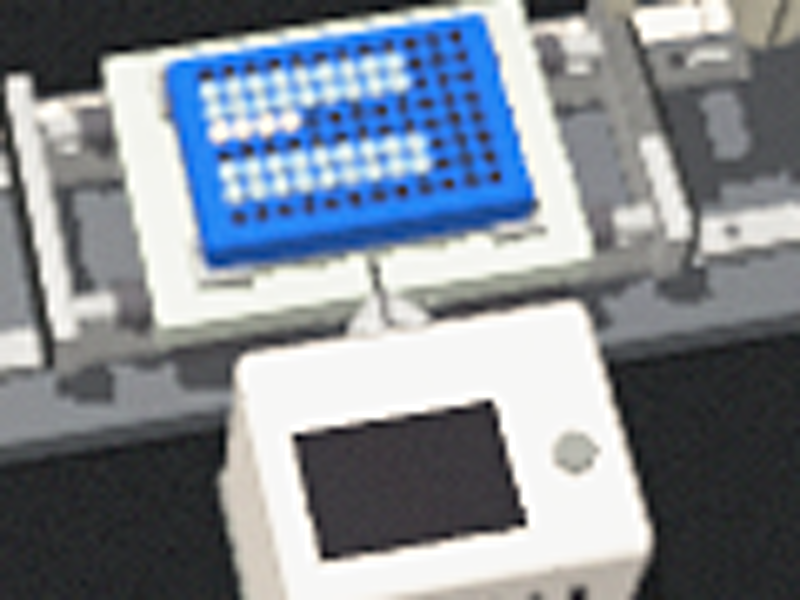

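The line at crop (376,280) meets the tongue tip at (383,292), about 3 mm off and almost still. I lift the hand clear and check for drift.

{"api": "apply_moves", "payload": {"plan": [[[0,0.005,-0.03,0,0,0,0],[0,0.005,-0.08,0,0,0,0],[0,0.005,-0.12,0,0,0,0],[0,0.005,-0.12,0,0,0,0],[0,0.005,-0.12,0,0,0,0],[0,0.005,-0.12,0,0,0,0],[0,0.005,-0.12,0,0,0,0],[0,0.005,-0.12,0,0,0,0],[0,0.005,-0.12,0,0,0,0],[0,0.005,-0.12,0,0,0,0]]]}}

```text
clock: 9.9
tool_pos: [0.4906, 0.2837, 0.1936]
tool_rot: [0.065, -3.14, -0.002]
force: [-0.2, -0.6, 0.4]
width: 0.0006
grasp_force: 0.0
```

Run:
```python
from h import *
im=look(); st()
cv2.imwrite("pics/c5.png",cv2.resize(im[255:285,350:390],(800,600),interpolation=cv2.INTER_CUBIC)[:,:,::-1])
for p in((376,280),(383,292)): print(rail(plane("scene",(310+p[0]/6.667,225+p[1]/6.667),.07)))
```

```text
t 9.90 rack 0.0617 0.1862 mid 0.1240 n 1392
t 9.95 rail [-0.0394  0.3106] z 0.1937 F [-0.36  0.35  1.43] w -0.000
[0.05265712 0.12791711]
[0.05808302 0.12941854]
```

View pics/c5.png

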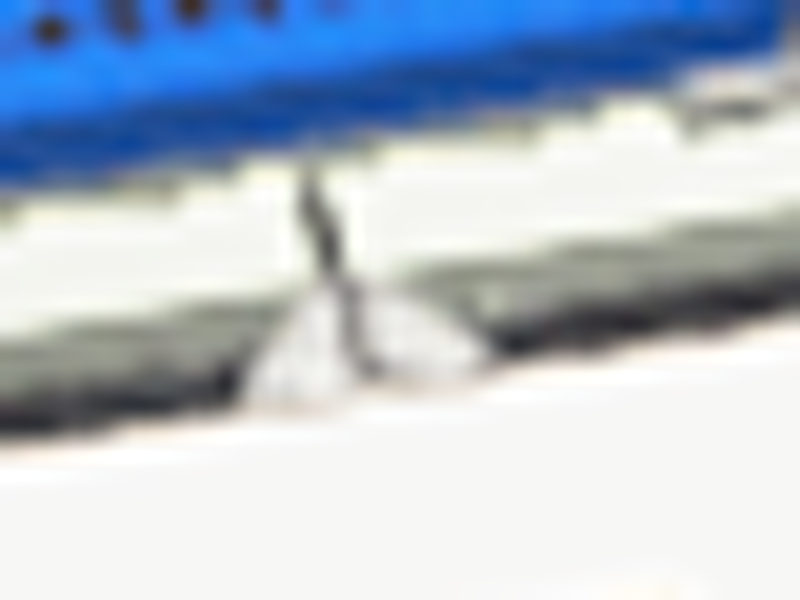

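The line runs straight into the tongue tip at crop (340,280). There may be a residual drift below 1 mm/s, so I check once more.

{"api": "apply_moves", "payload": {"plan": [[[0,0,-0.01,0,0,0,0],[0,0,-0.01,0,0,0,0],[0,0,-0.01,0,0,0,0],[0,0,-0.01,0,0,0,0],[0,0,-0.01,0,0,0,0],[0,0,-0.01,0,0,0,0],[0,0,-0.01,0,0,0,0],[0,0,-0.01,0,0,0,0],[0,0,-0.01,0,0,0,0],[0,0,-0.01,0,0,0,0],[0,0,-0.01,0,0,0,0],[0,0,-0.01,0,0,0,0]]]}}

```text
clock: 11.15
tool_pos: [0.4908, 0.2838, 0.2041]
tool_rot: [-0.065, 3.141, 0.003]
force: [-0.5, -0.3, -0.7]
width: 0.0005
grasp_force: 0.0
```

Run:
```python
from h import *
look(10)
```

```text
t 11.15 rack 0.0617 0.1864 mid 0.1241 n 1402
t 11.20 rack 0.0617 0.1864 mid 0.1241 n 1401
t 11.25 rack 0.0617 0.1864 mid 0.1241 n 1399
t 11.30 rack 0.0617 0.1864 mid 0.1241 n 1396
t 11.35 rack 0.0617 0.1862 mid 0.1240 n 1399
t 11.40 rack 0.0617 0.1864 mid 0.1241 n 1400
t 11.45 rack 0.0617 0.1864 mid 0.1241 n 1397
t 11.50 rack 0.0617 0.1864 mid 0.1241 n 1402
t 11.55 rack 0.0617 0.1864 mid 0.1241 n 1397
t 11.60 rack 0.0617 0.1862 mid 0.1240 n 1400
```

Standing still at the reader, so I hand it in.

```bash
python3 -c "
from plant import ctrl
print(ctrl.close_job())"
```

```text
the job is handed in; nothing more can be done
None
```

The shuttle stands still by itself with its line within about 5 mm of the reader's tongue tip; it never went above about 0.09 m/s, the hand was clear of everything at the end, and I handed the job in at about 11.6 s.

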